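# Turn the two-coloured chopping board green side up

### The job

Slide the red chopping board straight along the dark wooden stand until its handle sticks out past the stand's edge, so that you can take it by the steel swivel grip on the handle, then turn the board over and lay it flat, green side up, with its wide part wholly on the grey mat. Lay it down without dropping it, and leave the blue board where it is.

Things in the scene. Friction and masses are not known exactly. Their poses are not given: they have to be found in the camera images.
- board: Loose, 0.28 kg, 8 mm thick, red above, green below. Wide part 100 (x) by 150 mm (y); handle to -y ends at y = -132 mm in a 44 mm disc with a swivelling steel grip: a plate (26 mm long, 7 high) on each side, 60 mm across x over both, centred at y = -110, z = 4. Held by the plates it swings freely about x and hangs when lifted. Origin: wide part's centre on the green face; z green to red.
- other_board: Board of the same size, shape, origin and axes, blue on top and white beneath, lying beside the red one on the stand, about 30 mm apart; which is nearer the robot varies. Leave it alone.
- stand: Fixed low dark wood stand, flat top 270 mm (x) by 300 mm (y), 50 mm above the counter. Origin: centre of its underside, at counter height. The handles point (within 10 degrees) to its -y edge, 150 mm from the origin, facing the mat; past that edge the counter is free.
- mat: Fixed thin grey mat on the counter, 220 mm (x) by 260 mm (y), 4 mm thick, beyond the stand's -y edge. Origin: centre of its underside; its +y points roughly towards the stand.

How it is judged:
On the way:
1. the red board, still lying flat on the stand, has been slid until its handle sticks out past the stand's -y edge by at least about 32 mm (y of board in the frame of stand below -0.05 m and angle between board's own z axis and vertical below 0.12 rad and z of board in the frame of stand between 0.045 and 0.06 m), for 0.2 s.
At the end, for the whole second after the job is handed in: The red board lies at rest, green face up and level within 10 degrees, on the mat (its wide part's centre within 60 mm of the mat's centre along the mat's x and 80 mm along its y; the handle may point any way), and the blue board is within 20 mm of where it was (angle between board's own z axis and vertical above 2.97 rad and height (world z) of board below 0.022 m and x of board in the frame of mat between -0.06 and 0.06 m and y of board in the frame of mat between -0.08 and 0.08 m and linear speed of board below 0.02 m/s and distance of other_board from where it was at the start of the episode below 0.02 m); the robot touches nothing.
It fails at once if the blue board is moved by more than 20 mm (distance of other_board from where it was at the start of the episode above 0.02 m).
It fails at once if the red board is dropped or flung (its centre moves faster than 1 m/s) (linear speed of board above 1 m/s).
It also fails if it takes over 61 s, if anything falls off the work surface, if the arm or the gripper's body presses on something with over 40 N, if the wrist force passes 120 N, or if a joint passes its speed limit or range.

### The arm

A 6-joint arm with a two-finger parallel gripper is mounted at the origin on the work surface. World frame = base frame: x ahead of the robot, y to its left, z up, the work surface at z = 0. Lengths are in m, angles in rad, forces in N, time in s.
With the tool pointing down it reaches from about 0.35 to 0.775 m from the base axis. Payload 7.3 kg.
Tool frame: the origin (TCP) lies at the centre of the arm's flange, where the gripper is bolted on; the fingertips stand 178 mm ahead of it and the grasp point (between the pads) lies 159 mm ahead of it; z points along the fingers, y is the line along which they close (so a half turn about z gives the same grasp; the last joint's range is limited). The gripper opens to 92 mm and grips with 3 to 60 N. Pads are 19 mm wide; open, the fingers measure 130 mm over their backs; the gripper's body (75 mm by 190 mm) begins 47 mm behind the grasp point.
Start: joints at [1.019, 0.342, 1.524, -0, 1.275, -0.146], TCP at [0.207, 0.482, 0.405] pointing down, gripper open.
Joint ranges: [-2.53, 2.53], [-0.77, 2.02], [0.04, 2.7], [-1, 4.14], [0.28, 2.66], [-3.11, 3.11]. Speed limits (rad/s): [2.57, 2.57, 3.14, 3.14, 3.14, 3.14].

### API

Orientations are given as [roll, pitch, yaw] about the fixed x, y, z axes, in that order (R = Rz(yaw) Ry(pitch) Rx(roll)).
In Python, from cell import robot, viewer, monitor, hand_in gives the robot as it stands (robot), with the cameras (viewer), the job as plain functions and the readings (monitor).
- The arm moves only by the tool drive_effector, called after "Call:" as name(argument=value, ...) on one line, values as JSON. Schema: {"type":"object","properties":{"motion":{"type":"array","items":{"type":"array","prefixItems":[{"type":"array","items":{"type":"number"},"minItems":3,"maxItems":3},{"type":"array","items":{"type":"number"},"minItems":3,"maxItems":3}],"minItems":2,"maxItems":2},"minItems":1,"maxItems":8},"jaw":{"type":"number"},"grip_force":{"type":"number"},"only":{"type":"string"},"quiet":{"type":"boolean"},"lines":{"type":"string"}},"required":["motion"],"additionalProperties":false}. motion is a list of rows, 1 to 8 of them, each written [[dx, dy, dz], [rx, ry, rz]]: dx, dy, dz in parts of the range, where 1.0 means 25 cm, then a rotation vector rx, ry, rz in normalised numbers (1 is 4 rad); each row shifts and turns the commanded pose from where the row before left it, along the tool's axes as they then stand; what a row does not reach is not made up. A row lasts 1/12 s, in which the tool goes at most 0.0417 m and 0.125 rad, less where a joint would pass 70% of its speed; a pose out of reach is approached as far as the arm can. jaw is the finger opening in m, set as the call begins (left out keeps the last). The fingers move at their own pace and stop on an object; grip_force is the grip in N (left out, the last holds). Time passes only in rows, so rows that do not move let the fingers close. The tool returns the time, the measured TCP pose, the force, the opening and the grip force at its end. only (a regular expression) keeps the lines of the reply that match it, lines (a string "A,B") keeps lines A to B, and quiet returns only ok. Shift and turn numbers lie between -1 and 1, and a call with a number outside is refused. Input that does not fit is refused with a message, and nothing moves.
- monitor.observe(): the state, without advancing time (a new reading comes with each control period).
- viewer.read_camera(name): name is "side" or "top" or "wrist"; returns a dict with "image" (420x560x3 uint8, red, green, blue), "fx", "fy", "cx", "cy" (pixels), "pose" (4x4, takes a point from camera to world coordinates). Camera axes: x right, y down, z forward; pixel columns grow to the right and rows downward; lengths in m; the calibration is good to about 2 mm. A picture is of the moment at which its call begins. There is no depth.
- hand_in(): hands the job in; it is judged then, once.
The state is a dict: "time": time; "qpos": joint angles; "qvel": joint speeds; "joint_efforts": joint torques, N m; "tool_pos": TCP position; "tool_rot": TCP orientation; "contact_force": force on the tool from outside, world axes, zero at the start; "torque": the same for the moment, N m; "opening": finger opening in m; "grip_force": force on a finger pad.
Only numpy, scipy, OpenCV 4.12 (cv2) and the standard library are available. Lean on these libraries where they do the work, as an engineer would, in place of code of your own. Each camera call takes 0.05 s, during which the arm holds its last target. There are 200 camera calls.

## Working session

There is one attempt and no reset: what is moved stays moved. The work goes in short steps, Python scripts to look and compute and a tool call to move; the robot and the scene stay as the last step left them, time stands still between calls to the robot, and variables do not carry over. Pictures are saved under pics/ and viewed, at most 12 in all, crops included, and the job is handed in when it is done.

```bash
ls; mkdir -p pics; python3 - <<'E'
from cell import robot, viewer, monitor, hand_in
import cv2, numpy as np
ims=[]
for n in ("top","side"):
    c=viewer.read_camera(n); cv2.imwrite(f"pics/{n}0.png",c["image"][:,:,::-1]); print(n,c["fx"],c["fy"],c["cx"],c["cy"],np.round(c["pose"],4).tolist())
    ims.append(c["image"][:,:,::-1])
print(monitor.observe())
cv2.imwrite("pics/both.png",cv2.resize(np.vstack(ims),None,fx=.71,fy=.71,interpolation=cv2.INTER_AREA))
E
```

```text
cell.py
pics
top 416.3504498512984 416.3504498512984 280.200836884308 200.34183012342038 [[0.0143, -0.9981, 0.0598, 0.5099], [-0.9995, -0.0158, -0.0259, -0.0493], [0.0268, -0.0594, -0.9979, 0.8147], [0.0, 0.0, 0.0, 1.0]]
side 465.8696100235225 465.8696100235225 274.5344910711649 200.40505213681075 [[0.9285, -0.1994, 0.3132, 0.2508], [-0.3707, -0.545, 0.752, -0.7964], [0.0207, -0.8144, -0.58, 0.6639], [0.0, 0.0, 0.0, 1.0]]
{'time': 0.1, 'qpos': array([ 1.01899771e+00,  3.42635765e-01,  1.52492305e+00, -8.72550938e-06,
        1.27539458e+00, -1.45988747e-01]), 'qvel': array([ 4.62022654e-04, -1.12174132e-03, -3.71689772e-03,  1.16795334e-03,
       -2.71873576e-05, -1.21086442e-04]), 'joint_efforts': array([ 1.17082462e-03, -4.32004809e+01, -2.44694871e+01,  7.18906475e-02,
        5.26974583e-02, -3.44752920e-07]), 'tool_pos': array([0.20716056, 0.48226579, 0.40412272]), 'tool_rot': array([-3.14024517e+00, -1.89692712e-04,  2.73578520e+00]), 'contact_force': array([-0.19048457, -0.33152041,  0.54444641]), 'torque': array([-0.01450463, -0.01048055,  0.02579   ]), 'grip_force': 0.0, 'opening': 0.09187159565624918}
```

View pics/top0.png

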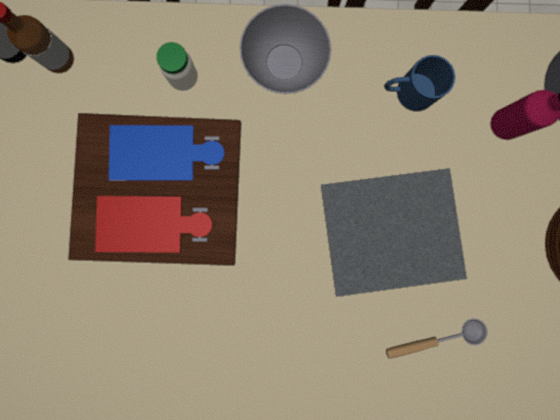

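View pics/side0.png

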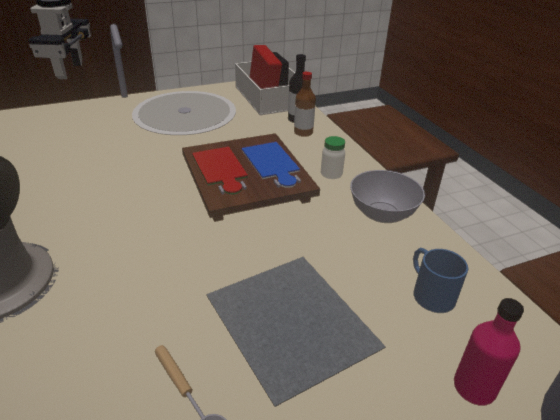

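The top view shows the red board (wide part cols 96–181, rows 196–252, grip plates near (200,210) and (200,239)) on the robot's side. The blue board is beyond it and the mat corners are at (321,184), (450,169), (466,279), (336,296). The side view agrees: red board on the left, handles toward the mat. Next I'll fit poses from both views.

```bash
cat > vis.py <<'E'
import numpy as np, cv2
from scipy.optimize import least_squares
from cell import robot, viewer, monitor, hand_in
def mask(im,kind):
    h,s,v=cv2.split(cv2.cvtColor(im,cv2.COLOR_RGB2HSV).astype(int))
    m={'red':((h<8)|(h>172))&(s>150)&(v>90),'blue':(h>105)&(h<125)&(s>150)&(v>90),'green':(h>40)&(h<90)&(s>90),
       'stand':((v<110)&(s>60))|((((h<8)|(h>172))|((h>105)&(h<125)))&(s>150)),'mat':(s<60)&(v>45)&(v<150)}[kind].astype(np.uint8)
    m=cv2.morphologyEx(m,cv2.MORPH_CLOSE,np.ones((9,9))) if kind in('stand','mat') else m
    m=cv2.morphologyEx(m,cv2.MORPH_OPEN,np.ones((5,5))) if kind in('stand','mat') else m
    return m
def blob(m,near):
    n,l,st,c=cv2.connectedComponentsWithStats(m)
    i=1+np.argmin([np.hypot(*(c[k]-near))+(1e4 if st[k,4]<400 else 0) for k in range(1,n)])
    return (l==i).astype(np.uint8)
def proj(c,P):
    T=np.linalg.inv(c['pose']); q=P@T[:3,:3].T+T[:3,3]
    return q[:,:2]/q[:,2:]*[c['fx'],c['fy']]+[c['cx'],c['cy']]
def feat(m):
    M=cv2.moments(m); a=M['m00']
    return np.array([M['m10']/a,M['m01']/a,M['mu20']/a/20,M['mu11']/a/20,M['mu02']/a/20])
t=np.linspace(np.pi*.75,np.pi*2.25,24); 
BOARD=np.array([[-.05,.075],[-.05,-.075],[-.015,-.075]]+[[-.022*np.sin(a),-.110-.022*np.cos(a)] for a in np.linspace(-np.pi+.75,np.pi-.75,24)][::-1]+[[.015,-.075],[.05,-.075],[.05,.075]])
rect=lambda a,b:np.array([[-a,-b],[a,-b],[a,b],[-a,b]])/2
def fit(shape,obs,x0):
    """obs: list of (camera, mask); solve x,y,z,yaw by matching silhouette moments"""
    F=[feat(m) for _,m in obs]
    def res(p):
        c,s=np.cos(p[3]),np.sin(p[3]); P=np.c_[shape@np.array([[c,s],[-s,c]])+p[:2],np.full(len(shape),p[2])]
        return np.concatenate([feat(proj(cm,P).astype(np.float32).reshape(-1,1,2))-f for (cm,_),f in zip(obs,F)])
    r=least_squares(res,x0); return r.x,np.sqrt(np.mean(r.fun**2))
E
python3 - <<'E'
from vis import *
T,S=viewer.read_camera('top'),viewer.read_camera('side')
for k,sh,nt,ns,x0 in [('red',BOARD,(145,225),(220,168),[.5,.2,.06,0]),('blue',BOARD,(160,153),(272,163),[.6,.2,.06,0]),('stand',rect(.27,.3),(155,190),(248,170),[.5,.2,.05,0]),('mat',rect(.22,.26),(393,232),(295,325),[.5,-.2,0,0])]:
    m=[blob(mask(c['image'],k),n) for c,n in((T,nt),(S,ns))]
    for name,obs in(('both',[(T,m[0]),(S,m[1])]),): 
        p,e=fit(sh,obs,x0); print(k,np.round(p,4),'rms',round(e,2),[int(a.sum()) for a in m],[np.round(feat(a)[:2]) .tolist() for a in m])
E
```

```text
red [0.5075 0.1865 0.0583 0.0069] rms 0.52 [5472, 1477] [[144.0, 224.0], [220.0, 167.0]]
blue [ 0.6402  0.1697  0.0565 -0.09  ] rms 1.17 [5039, 1288] [[157.0, 152.0], [272.0, 161.0]]
stand [ 0.5733  0.1599  0.0444 -0.0236] rms 1.75 [24145, 7664] [[155.0, 189.0], [247.0, 175.0]]
mat [ 0.5094 -0.2197 -0.0256 -0.    ] rms 16.1 [15010, 14527] [[393.0, 232.0], [292.0, 328.0]]
```

```bash
cat >> vis.py <<'E'
def plane(c,uv,z):
    d=np.c_[(np.array(uv,float)-[c['cx'],c['cy']])/[c['fx'],c['fy']],np.ones(len(uv))]@c['pose'][:3,:3].T; o=c['pose'][:3,3]
    return (o+d*((z-o[2])/d[:,2])[:,None])[:,:2]
E
python3 - <<'E'
from vis import *
T,S=viewer.read_camera('top'),viewer.read_camera('side')
q=lambda m:cv2.minAreaRect(np.argwhere(m)[:,::-1].astype(np.float32))
mt=blob(mask(T['image'],'mat'),(393,232)); ms=blob(mask(S['image'],'mat'),(295,325))
print('mat top',np.round(cv2.boxPoints(q(mt))).tolist(),ms.sum(),cv2.boundingRect(ms))
for n,uv,z in [('mat',[(321,184),(450,169),(466,279),(336,296)],.004),('stand',[(79,114),(241,121),(235,265),(69,259)],.05)]:
    w=plane(T,uv,z); d=(w[0]+w[3]-w[1]-w[2]); print(n,w.mean(0).round(4),'yaw',np.arctan2(-d[0],d[1]).round(4),w.round(3).tolist(),np.linalg.norm(w-np.roll(w,1,0),axis=1).round(3))
w=plane(S,[(209,300),(300,262),(377,341),(270,386)],.004); d=w[0]+w[1]-w[2]-w[3];print('side mat',w.mean(0).round(4),np.arctan2(-d[0],d[1]).round(4))
w=plane(S,[(183,172),(272,137),(314,190),(214,207)],.05);d=w[0]+w[1]-w[2]-w[3];print('side stand',w.mean(0).round(4),np.arctan2(-d[0],d[1]).round(4))
g=plane(T,[(200,210.5),(200,239)],.054); print('grip',g.round(4))
E
```

```text
mat top [[320.0, 184.0], [452.0, 166.0], [467.0, 279.0], [335.0, 297.0]] 14527 (207, 257, 177, 149)
mat [ 0.5009 -0.293 ] yaw 0.1352 [[0.592, -0.15], [0.626, -0.406], [0.41, -0.435], [0.375, -0.181]] [0.219 0.258 0.218 0.257]
stand [0.5729 0.1576] yaw -0.0235 [[0.709, 0.303], [0.702, 0.006], [0.437, 0.011], [0.444, 0.31]] [0.265 0.298 0.266 0.299]
side mat [ 0.4953 -0.2882] 0.1931
side stand [0.5591 0.1264] 0.0617
grip [[0.5347 0.0767]
 [0.483  0.0753]]
```

Careful with the scale: shifts go in shares of 25 cm and turns go in shares of 4 rad. That gives: 0.01 m is 0.04, 0.12 rad is 0.03.

Call:
drive_effector(motion=[[[0,0,0.04],[0,0,0.03]],[[0,0,0.04],[0,0,0.03]],[[0,0,0.04],[0,0,0.03]],[[0,0,0.04],[0,0,0.03]],[[0,0,0.04],[0,0,0.03]],[[0,0,0.04],[0,0,0.03]],[[0,0,0.04],[0,0,0.03]],[[0,0,0.04],[0,0,0.03]]], jaw=0.055)

```text
time: 0.97
tool_pos: [0.2072, 0.4823, 0.3242]
tool_rot: [-3.142, 0.0, 1.77]
contact_force: [0.8, 0.8, -0.5]
opening: 0.055
grip_force: 0.0
```

Call:
drive_effector(motion=[[[0,0,0],[0,0,0.0255]],[[0,0,0],[0,0,0.0258]],[[-0.08,0.128,0],[0,0,0]],[[-0.08,0.128,0],[0,0,0]],[[-0.08,0.128,0],[0,0,0]],[[-0.08,0.128,0],[0,0,0]],[[-0.08,0.128,0],[0,0,0]],[[-0.08,0.128,0],[0,0,0]]])

```text
time: 1.63
tool_pos: [0.4006, 0.3612, 0.3248]
tool_rot: [3.142, -0.0, 1.571]
contact_force: [-0.2, 1.4, -0.1]
opening: 0.055
grip_force: 0.0
```

Converted, 0.03 m is 0.12, 0.027 m is 0.108.

Call:
drive_effector(motion=[[[-0.08,0.108,0],[0,0,0]],[[-0.08,0.108,0],[0,0,0]],[[-0.08,0.108,0],[0,0,0]],[[-0.076,0.104,0],[0,0,0]],[[0,0,0.12],[0,0,0]],[[0,0,0.12],[0,0,0]],[[0,0,0],[0,0,0]],[[0,0,0],[0,0,0]]])

```text
time: 2.3
tool_pos: [0.5059, 0.2832, 0.2637]
tool_rot: [-3.138, 0.001, 1.571]
contact_force: [0.2, 0.3, -0.1]
opening: 0.0548
grip_force: 0.0
```

```bash
python3 - <<'E'
from vis import *
T,S=viewer.read_camera('top'),viewer.read_camera('wrist')
cv2.imwrite('pics/a.png',np.hstack([T['image'][60:360,40:340],cv2.resize(S['image'],(400,300))])[:,:,::-1])
print(monitor.observe()['tool_pos'])
E
```

```text
[0.50654825 0.28387912 0.26625645]
```

View pics/a.png

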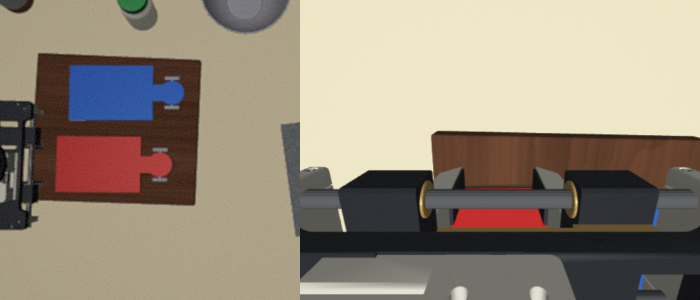

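The gripper is behind the red board's far edge and centred on it, so I'll lower it and push.

Converted, 0.012 m is 0.048, 0.009 m is 0.036.

Call:
drive_effector(motion=[[[0,0,0.048],[0,0,0]],[[0,0,0.048],[0,0,0]],[[0,0,0.036],[0,0,0]],[[0,0,0],[0,0,0]]])

```text
time: 2.73
tool_pos: [0.5059, 0.2837, 0.2316]
tool_rot: [-3.141, 0.0, 1.571]
contact_force: [-0.2, 0.1, -0.3]
opening: 0.0552
grip_force: 0.0
```

Call:
drive_effector(motion=[[[-0.032,0,0],[0,0,0]],[[-0.04,0,0],[0,0,0]],[[-0.04,0,0],[0,0,0]],[[-0.04,0,0],[0,0,0]],[[-0.04,0,0],[0,0,0]],[[0,0,0],[0,0,0]]])

```text
time: 3.23
tool_pos: [0.5064, 0.2332, 0.2321]
tool_rot: [3.141, 0.001, 1.569]
contact_force: [-0.0, 0.0, -0.6]
opening: 0.0553
grip_force: 0.0
```

```bash
python3 - <<'E'
from vis import *
T,S=viewer.read_camera('top'),viewer.read_camera('side')
cv2.imwrite('pics/b.png',np.hstack([T['image'][60:360,40:340],S['image'][80:380,100:500]])[:,:,::-1])
E
```

```text
(no output)
```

View pics/b.png

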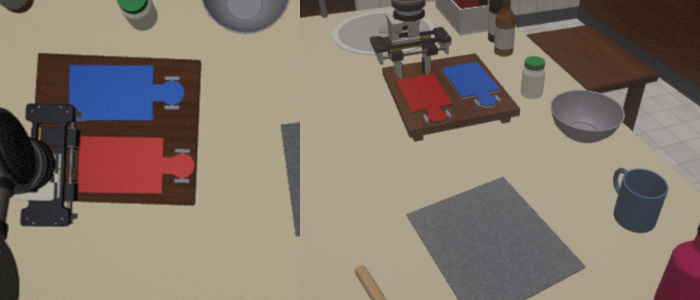

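The board is sliding straight: the disc is now at crop (182,166), and blue hasn't moved. I'll keep pushing.

Converted, -0.011 m is -0.044.

Call:
drive_effector(motion=[[[-0.044,0,0],[0,0,0]],[[-0.044,0,0],[0,0,0]],[[-0.044,0,0],[0,0,0]],[[-0.044,0,0],[0,0,0]],[[-0.044,0,0],[0,0,0]],[[-0.044,0,0],[0,0,0]],[[-0.044,0,0],[0,0,0]],[[0,0,0],[0,0,0]]])

```text
time: 4.0
tool_pos: [0.5062, 0.1561, 0.2316]
tool_rot: [-3.141, 0.001, 1.569]
contact_force: [0.2, -0.5, 0.1]
opening: 0.0552
grip_force: 0.0
```

Call:
drive_effector(motion=[[[0.032,0,0],[0,0,0]],[[0.032,0,0],[0,0,0]],[[0,0,-0.16],[0,0,0]],[[0,0,-0.16],[0,0,0]],[[0,0,-0.08],[0,0,0]],[[0,0,0],[0,0,0]]], jaw=0.09)

```text
time: 4.5
tool_pos: [0.5071, 0.176, 0.3366]
tool_rot: [3.132, -0.002, 1.572]
contact_force: [0.3, 0.0, -0.7]
opening: 0.0883
grip_force: 0.0
```

```bash
python3 - <<'E'
from vis import *
T,S=viewer.read_camera('top'),viewer.read_camera('side')
cv2.imwrite('pics/c.png',np.hstack([T['image'][60:360,40:340],S['image'][80:380,100:500]])[:,:,::-1])
m=[blob(mask(c['image'],'red'),n) for c,n in((T,(210,225)),(S,(220,190)))]
print([int(a.sum()) for a in m],[feat(a)[:2] for a in m]); print(fit(BOARD,[(S,m[1])],[.5,.08,.058,0]))
E
```

```text
[5252, 1884] [array([208.51618431, 225.20487433]), array([234.67462845, 192.28556263])]
(array([ 0.50637787,  0.07488777,  0.0543713 , -0.00418087]), np.float64(0.23067451203555914))
```

View pics/c.png

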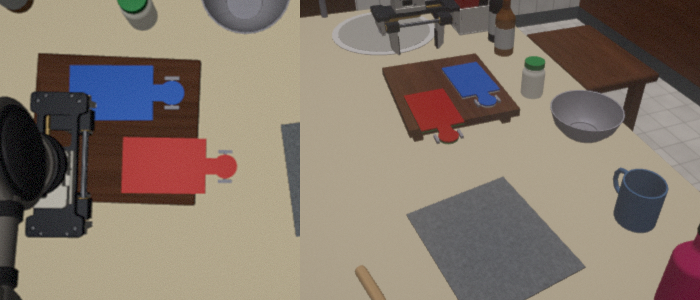

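```bash
python3 - <<'E'
from vis import *
T,S=viewer.read_camera('top'),viewer.read_camera('side')
m=[blob(mask(c['image'],'red'),n) for c,n in((T,(210,225)),(S,(234,192)))]
p,e=fit(BOARD,[(T,m[0]),(S,m[1])],[.5,.08,.058,0]);print(p.round(4),e)
print('grip est',(p[:2]+[-np.sin(p[3])*-.11,np.cos(p[3])*-.11]).round(4))
# steel plates: bright low-saturation pixels around the disc
w=T['image'][195:260,245:285].astype(int); g=(w.max(2)-w.min(2)<35)&(w.max(2)>90)
n,l,st,c=cv2.connectedComponentsWithStats(g.astype(np.uint8)); 
for i in range(1,n):
  if st[i,4]>15: print(st[i],c[i]+[245,195],plane(T,[c[i]+[245,195]],.054).round(4))
E
```

```text
[ 0.5077  0.0726  0.0557 -0.0384] 0.6317792966611367
grip est [ 0.5034 -0.0374]
[12 14 16  6 80] [264.5125 211.0625] [[ 0.5354 -0.0406]]
[12 43 16  6 80] [264.325  240.9875] [[ 0.481  -0.0412]]
```

Converted, -0.036 m is -0.144, 0.001 m is 0.004.

Call:
drive_effector(motion=[[[-0.144,0,0],[0,0,0]],[[-0.144,0,0],[0,0,0]],[[-0.144,0,0],[0,0,0]],[[-0.144,0,0],[0,0,0]],[[-0.144,0,0],[0,0,0]],[[-0.14,0.004,0],[0,0,0]],[[0,0,0.12],[0,0,0]],[[0,0,0],[0,0,0]]], jaw=0.092)

```text
time: 5.37
tool_pos: [0.5057, -0.042, 0.2968]
tool_rot: [-3.132, -0.002, 1.567]
contact_force: [-1.4, 0.6, -0.3]
opening: 0.0924
grip_force: 0.0
```

Call:
drive_effector(motion=[[[0,0,0.112],[0,0,0]],[[0,0,0.112],[0,0,0]],[[0,0,0.06],[0,0,0]],[[0,0,0.032],[0,0,0]],[[0,0,0],[0,0,0]],[[0,0,0],[0,0,0]]])

```text
time: 5.87
tool_pos: [0.5074, -0.0399, 0.2228]
tool_rot: [-3.141, -0.0, 1.572]
contact_force: [0.0, -0.1, 0.4]
opening: 0.0916
grip_force: 0.0
```

```bash
python3 - <<'E'
from vis import *
T,S=viewer.read_camera('top'),viewer.read_camera('side')
W=viewer.read_camera('wrist')
cv2.imwrite('pics/d.png',np.hstack([cv2.resize(S['image'][140:290,160:310],(400,400)),cv2.resize(W['image'],(400,400))])[:,:,::-1])
E
```

```text
(no output)
```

View pics/d.png

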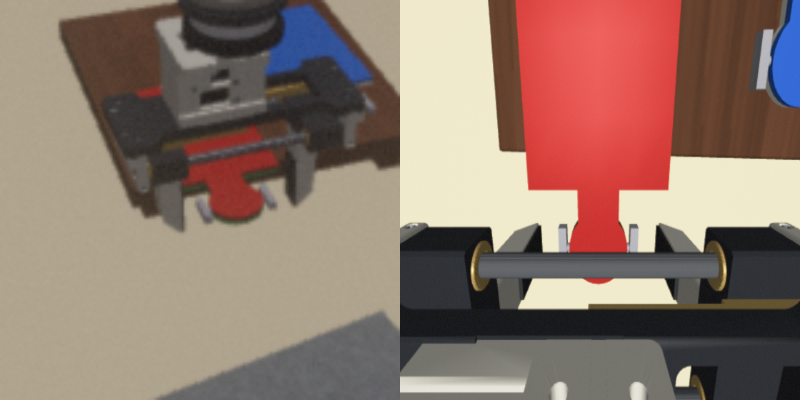

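The fingers straddle both plates, seen at wrist (563,240) and (633,240), so I'll close on them.

Converted, -0.001 m is -0.004.

Call:
drive_effector(motion=[[[0,0,-0.004],[0,0,0]],[[0,0,0],[0,0,0]],[[0,0,0],[0,0,0]],[[0,0,0],[0,0,0]],[[0,0,0],[0,0,0]],[[0,0,0],[0,0,0]],[[0,0,0],[0,0,0]],[[0,0,0],[0,0,0]]], jaw=0.05, grip_force=40)

```text
time: 6.68
tool_pos: [0.5073, -0.0406, 0.2238]
tool_rot: [3.141, -0.0, 1.571]
contact_force: [-0.2, -0.9, 1.5]
opening: 0.0594
grip_force: 40.0
```

Call:
drive_effector(motion=[[[0,0,0],[0,0,0]],[[0,0,0],[0,0,0]],[[0,0,0],[0,0,0]],[[0,0,0],[0,0,0]]])

```text
time: 7.02
tool_pos: [0.5073, -0.0406, 0.2238]
tool_rot: [3.141, 0.0, 1.571]
contact_force: [0.2, -1.0, 1.8]
opening: 0.0594
grip_force: 40.0
```

Converted, -0.009 m is -0.036, -0.008 m is -0.032.

Call:
drive_effector(motion=[[[0.008,0,-0.016],[0,0,0]],[[0.012,0,-0.032],[0,0,0]],[[0.012,0,-0.036],[0,0,0]],[[0.012,0,-0.036],[0,0,0]],[[0.012,0,-0.036],[0,0,0]],[[0.012,0,-0.036],[0,0,0]],[[0.012,0,-0.036],[0,0,0]],[[0.012,0,-0.036],[0,0,0]]])

```text
time: 7.68
tool_pos: [0.5071, -0.0171, 0.2908]
tool_rot: [3.141, -0.0, 1.571]
contact_force: [0.3, 0.2, -1.8]
opening: 0.0597
grip_force: 40.0
```

Call:
drive_effector(motion=[[[0.016,0,-0.036],[0,0,0]],[[0.016,0,-0.036],[0,0,0]],[[0.016,0,-0.036],[0,0,0]],[[0.016,0,-0.036],[0,0,0]],[[0.016,0,-0.036],[0,0,0]],[[0.016,0,-0.036],[0,0,0]],[[0.016,0,-0.036],[0,0,0]],[[0.016,0,-0.036],[0,0,0]]])

```text
time: 8.35
tool_pos: [0.5072, 0.0148, 0.3626]
tool_rot: [-3.141, -0.0, 1.571]
contact_force: [0.1, 0.7, -1.3]
opening: 0.0592
grip_force: 40.0
```

```bash
python3 - <<'E'
from vis import *
S=viewer.read_camera('side')
cv2.imwrite('pics/e.png',S['image'][40:340,100:400,::-1])
E
```

```text
(no output)
```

View pics/e.png

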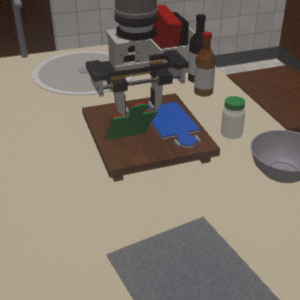

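Converted, 0.008 m is 0.032, -0.007 m is -0.028.

Call:
drive_effector(motion=[[[0.032,0,-0.028],[0,0,0]],[[0.032,0,-0.028],[0,0,0]],[[0.032,0,-0.024],[0,0,0]],[[0.032,0,-0.024],[0,0,0]],[[0.032,0,-0.024],[0,0,0]],[[0.028,0,-0.024],[0,0,0]],[[0.024,0,-0.024],[0,0,0]],[[0.02,0,-0.024],[0,0,0]]])

```text
time: 9.07
tool_pos: [0.5072, 0.0732, 0.4122]
tool_rot: [-3.141, 0.0, 1.571]
contact_force: [-0.0, -0.8, -3.7]
opening: 0.0596
grip_force: 40.0
```

Call:
drive_effector(motion=[[[0.012,0,-0.032],[0,0,0]],[[0.004,0,-0.032],[0,0,0]],[[0,0,-0.04],[0,0,0]],[[0,0,-0.048],[0,0,0]],[[0,0,-0.048],[0,0,0]],[[0,0,-0.048],[0,0,0]],[[0,0,-0.02],[0,0,0]],[[0,0,0],[0,0,0]]])

```text
time: 9.73
tool_pos: [0.5073, 0.0762, 0.4803]
tool_rot: [3.139, 0.0, 1.57]
contact_force: [0.4, -0.4, -3.5]
opening: 0.0592
grip_force: 40.0
```

Converted, -0.02 m is -0.08, -0.018 m is -0.072, -0.017 rad is -0.0043.

Call:
drive_effector(motion=[[[-0.012,0,0],[0,0,-0.0043]],[[-0.024,0,0],[0,0,-0.0043]],[[-0.04,0,0],[0,0,-0.0043]],[[-0.056,0,0],[0,0,-0.0043]],[[-0.072,0,0],[0,0,-0.0043]],[[-0.08,0,0],[0,0,-0.0043]],[[-0.08,0,0],[0,0,-0.0043]],[[-0.08,0,0],[0,0,-0.004]]])

```text
time: 10.4
tool_pos: [0.5155, -0.0354, 0.4777]
tool_rot: [-3.14, -0.001, 1.708]
contact_force: [-0.4, -0.3, -3.8]
opening: 0.0594
grip_force: 40.0
```

Call:
drive_effector(motion=[[[-0.08,0,0],[0,0,0]],[[-0.08,0,0],[0,0,0]],[[-0.08,0,0],[0,0,0]],[[-0.08,0,0],[0,0,0]],[[-0.08,0,0],[0,0,0]],[[-0.08,0,0],[0,0,0]],[[-0.08,0,0],[0,0,0]],[[-0.08,0,0],[0,0,0]]])

```text
time: 11.07
tool_pos: [0.5371, -0.1941, 0.4775]
tool_rot: [-3.14, -0.001, 1.706]
contact_force: [-0.2, 0.7, -1.8]
opening: 0.059
grip_force: 40.0
```

Call:
drive_effector(motion=[[[-0.08,0,0],[0,0,0]],[[-0.08,0,0],[0,0,0]],[[-0.08,-0.024,0],[0,0,0]],[[-0.08,-0.04,0],[0,0,0]],[[-0.08,-0.04,0],[0,0,0]],[[-0.064,-0.04,0],[0,0,0]],[[-0.048,-0.02,0],[0,0,0]],[[-0.024,-0.008,0],[0,0,0]]])

```text
time: 11.73
tool_pos: [0.512, -0.3332, 0.4776]
tool_rot: [-3.14, -0.001, 1.704]
contact_force: [0.3, -0.9, -2.2]
opening: 0.059
grip_force: 40.0
```

```bash
python3 -c "
from cell import robot, viewer, monitor, hand_in;import numpy as np
s=monitor.observe();p=s['tool_pos'];y=s['tool_rot'][2];d=np.array([.511,-.367])-p[:2]
print(p,y,d@[np.cos(y),np.sin(y)],d@[np.sin(y),-np.cos(y)],s['contact_force'])"
```

```text
[ 0.51195568 -0.3331832   0.47763515] 1.7043403205203358 -0.033388453846706266 -0.005449791830525559 [ 0.28863087 -0.9153123  -2.16359308]
```

Converted, 0.015 m is 0.06, -0.01 m is -0.04.

Call:
drive_effector(motion=[[[-0.032,-0.008,0.04],[0,0,0]],[[-0.04,-0.008,0.06],[0,0,0]],[[-0.04,-0.004,0.06],[0,0,0]],[[-0.02,0,0.06],[0,0,0]],[[0,0,0.06],[0,0,0]],[[0,0,0.04],[0,0,0]],[[0,0,0.02],[0,0,0]],[[0,0,0],[0,0,0]]])

```text
time: 12.4
tool_pos: [0.5124, -0.3641, 0.3921]
tool_rot: [-3.14, -0.002, 1.707]
contact_force: [-0.2, -0.4, -3.2]
opening: 0.0593
grip_force: 40.0
```

Call:
drive_effector(motion=[[[0,0,0],[0,0,0]],[[0,0,0],[0,0,0]],[[0,0,0],[0,0,0]],[[0,0,0],[0,0,0]],[[0,0,0],[0,0,0]],[[0,0,0],[0,0,0]],[[0,0,0],[0,0,0]],[[0,0,0],[0,0,0]]])

```text
time: 13.07
tool_pos: [0.5121, -0.3647, 0.3938]
tool_rot: [3.141, -0.0, 1.706]
contact_force: [-0.2, 0.1, -2.9]
opening: 0.0594
grip_force: 40.0
```

```bash
python3 - <<'E'
from vis import *
S=viewer.read_camera('side')
cv2.imwrite('pics/f.png',S['image'][:,100:500,::-1])
E
```

```text
(no output)
```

View pics/f.png

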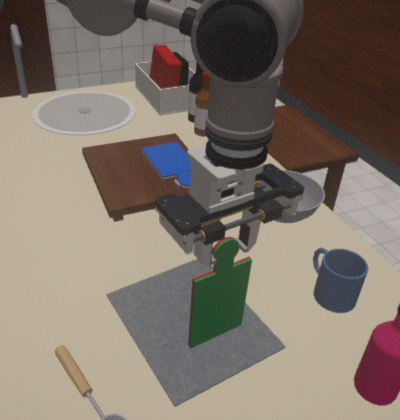

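The board hangs freely, green toward −y, with its lower edge near side-crop (215,335) above the far part of the mat. I'll touch its edge down, then swing the handle back toward the stand.

Converted, 0.013 m is 0.052, 0.012 m is 0.048.

Call:
drive_effector(motion=[[[0,0,0.032],[0,0,0]],[[0,0,0.04],[0,0,0]],[[0,0,0.04],[0,0,0]],[[0.016,0,0.02],[0,0,0]],[[0.032,0,0.012],[0,0,0]],[[0.04,0,0.008],[0,0,0]],[[0.048,0,0.008],[0,0,0]],[[0.052,0,0.008],[0,0,0]]])

```text
time: 13.78
tool_pos: [0.5055, -0.3178, 0.3538]
tool_rot: [3.14, 0.003, 1.705]
contact_force: [-2.7, 2.7, 5.6]
opening: 0.0595
grip_force: 40.0
```

Call:
drive_effector(motion=[[[0.06,0,0.016],[0,0,0]],[[0.06,0,0.024],[0,0,0]],[[0.06,0,0.028],[0,0,0]],[[0.056,0,0.032],[0,0,0]],[[0,0,0],[0,0,0]]])

```text
time: 14.2
tool_pos: [0.4972, -0.2564, 0.3257]
tool_rot: [-3.14, -0.004, 1.707]
contact_force: [-0.7, 5.2, 5.9]
opening: 0.0593
grip_force: 40.0
```

```bash
python3 - <<'E'
from vis import *
S=viewer.read_camera('side')
cv2.imwrite('pics/g.png',S['image'][:,100:500,::-1])
E
```

```text
(no output)
```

View pics/g.png

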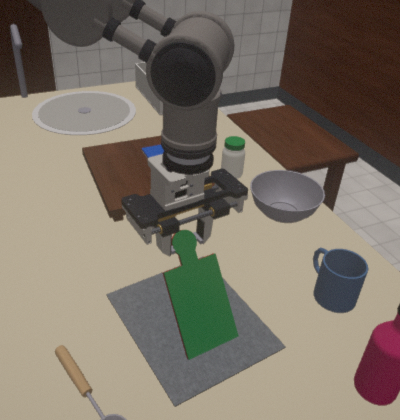

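It's tilting the right way: the edge is on the mat and the green face is turning up. I'll continue the arc.

Converted, 0.015 m is 0.06, 0.014 m is 0.056.

Call:
drive_effector(motion=[[[0.06,0,0.028],[0,0,0]],[[0.056,0,0.036],[0,0,0]],[[0.052,0,0.04],[0,0,0]],[[0.048,0,0.044],[0,0,0]],[[0.04,0,0.048],[0,0,0]],[[0.032,0,0.052],[0,0,0]],[[0.028,0,0.052],[0,0,0]],[[0,0,0],[0,0,0]]])

```text
time: 14.92
tool_pos: [0.4864, -0.1798, 0.2494]
tool_rot: [-3.138, -0.003, 1.707]
contact_force: [-0.6, 1.5, -1.8]
opening: 0.0591
grip_force: 40.0
```

Call:
drive_effector(motion=[[[0.024,0,0.056],[0,0,0]],[[0.016,0,0.056],[0,0,0]],[[0.008,0,0.048],[0,0,0]],[[0.004,0,0.04],[0,0,0]],[[0,0,0.032],[0,0,0]],[[0,0,0],[0,0,0]],[[0,0,0],[0,0,0]]])

```text
time: 15.5
tool_pos: [0.4857, -0.1688, 0.1937]
tool_rot: [-3.141, -0.0, 1.706]
contact_force: [0.3, 1.2, -1.9]
opening: 0.0593
grip_force: 40.0
```

```bash
python3 - <<'E'
from vis import *
S=viewer.read_camera('side')
cv2.imwrite('pics/h.png',S['image'][:,100:500,::-1])
E
```

```text
(no output)
```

View pics/h.png

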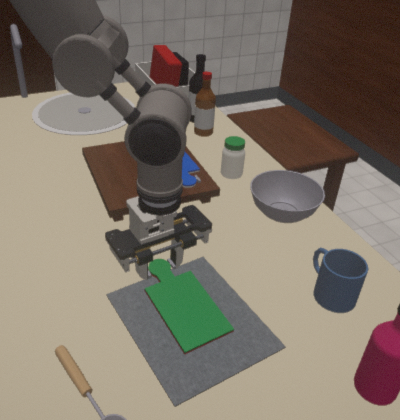

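Converted, 0.003 m is 0.012.

Call:
drive_effector(motion=[[[0,0,0.012],[0,0,0]],[[0,0,0.012],[0,0,0]],[[0,0,0.012],[0,0,0]],[[0,0,0],[0,0,0]],[[0,0,0],[0,0,0]]])

```text
time: 15.97
tool_pos: [0.4856, -0.1686, 0.1846]
tool_rot: [3.141, 0.0, 1.706]
contact_force: [-0.0, -0.1, -1.4]
opening: 0.0596
grip_force: 40.0
```

Tips are about 2.5 mm above the mat; I'll go 2 mm lower, release and retreat.

Converted, 0.001 m is 0.004.

Call:
drive_effector(motion=[[[0,0,0.004],[0,0,0]],[[0,0,0.004],[0,0,0]],[[0,0,0],[0,0,0]]])

```text
time: 16.22
tool_pos: [0.4855, -0.1685, 0.1826]
tool_rot: [3.142, -0.0, 1.706]
contact_force: [0.9, 0.2, -2.7]
opening: 0.0592
grip_force: 40.0
```

Call:
drive_effector(motion=[[[0,0,0],[0,0,0]],[[0,0,0],[0,0,0]],[[0,0,0],[0,0,0]],[[0,0,0],[0,0,0]],[[0,0,0],[0,0,0]],[[0,0,0],[0,0,0]],[[0,0,0],[0,0,0]],[[0,0,0],[0,0,0]]], jaw=0.09)

```text
time: 16.88
tool_pos: [0.4855, -0.1685, 0.1827]
tool_rot: [3.142, -0.0, 1.706]
contact_force: [0.4, 0.5, 0.0]
opening: 0.0903
grip_force: 0.0
```

Call:
drive_effector(motion=[[[0,0,-0.016],[0,0,0]],[[0,0,-0.032],[0,0,0]],[[0,0,-0.06],[0,0,0]],[[0,0,-0.12],[0,0,0]],[[0,0,-0.16],[0,0,0]],[[0,0,-0.12],[0,0,0]],[[0.08,0,-0.08],[0,0,0]],[[0,0,0],[0,0,0]]])

```text
time: 17.55
tool_pos: [0.4832, -0.1473, 0.3349]
tool_rot: [3.134, 0.004, 1.706]
contact_force: [1.2, -0.2, -1.2]
opening: 0.0899
grip_force: 0.0
```

Call:
drive_effector(motion=[[[0.12,0,-0.08],[0,0,0]],[[0.16,0,0],[0,0,0]],[[0.16,0,0],[0,0,0]],[[0.16,0,0],[0,0,0]],[[0.12,0,0],[0,0,0]],[[0,0,0],[0,0,0]],[[0,0,0],[0,0,0]]])

```text
time: 18.13
tool_pos: [0.4582, 0.0309, 0.3496]
tool_rot: [-3.141, 0.0, 1.709]
contact_force: [-0.4, -0.5, 0.3]
opening: 0.0897
grip_force: 0.0
```

```bash
python3 - <<'E'
from vis import *
T,S=viewer.read_camera('top'),viewer.read_camera('side')
cv2.imwrite('pics/i.png',np.hstack([T['image'][60:360,180:500],S['image'][80:380,100:500]])[:,:,::-1])
m=[blob(mask(c['image'],'green'),n) for c,n in((T,(385,232)),(S,(290,310)))]
p,e=fit(BOARD,[(T,m[0]),(S,m[1])],[.5,-.28,.012,0.13]);print(p.round(4),e)
c,s=np.cos(.135),np.sin(.135);d=p[:2]-[.501,-.293];print('in mat',d@[c,s],d@[-s,c])
m=[blob(mask(c['image'],'blue'),n) for c,n in((T,(157,152)),(S,(272,161)))];print([feat(a)[:2] for a in m])
E
```

```text
[ 0.4972 -0.2559 -0.0029  0.2023] 2.3046459464688
in mat 0.0012233313200280351 0.03729194103952154
[array([157.3639611 , 152.43262552]), array([271.78797224, 161.38781804])]
```

View pics/i.png

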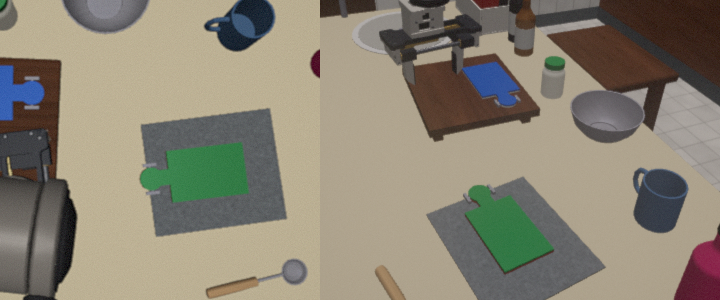

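Top and side views show the board lying flat, green up. Its wide part (crop cols 167–247, rows 143–202) is wholly inside the mat (about cols 142–285), and blue is unmoved.

```bash
python3 -c "
from cell import robot, viewer, monitor, hand_in
print(hand_in())"
```

```text
the job is handed in; nothing more can be done
None
```

The red board now lies flat, green side up, with its wide part wholly on the grey mat and the blue board unmoved; the job is handed in at about 18 s of the 61 s allowed, but no verdict was printed.

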